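# Pry the stuck lid off the nozzle caddy

### The arm

A 7-joint arm with a two-finger parallel gripper is mounted at the origin on a cart in front of the work surface, level with it; the furniture and walls round the work are solid. World frame = base frame: x ahead of the robot, y to its left, z up, the work surface at z = 0. Lengths are in m, angles in rad, forces in N, time in s.
With the tool pointing down it reaches from about 0.35 to 0.9 m from the base axis. Payload 7.2 kg.
Tool frame: the origin (TCP) lies midway between the tips of the shut fingers; the grasp point (between the pads) lies 19 mm behind it; x points along the fingers, y is the direction in which the jaws open and shut, and the axes are right-handed (so a half turn about x gives the same grasp; the last joint's range is limited). The gripper opens to 88 mm and grips with 3 to 60 N. Pads are 20 mm wide; open, the fingers measure 115 mm over their backs; the gripper's body (75 mm by 178 mm) begins 61 mm behind the grasp point.
Start: joints at [1.1, 0.411, -0.013, 1.596, 0.006, 1.134, -0.082], TCP at [0.245, -0.575, 0.223] pointing down, gripper open.
Joint ranges: [-2.95, 2.95], [-0.29, 1.99], [-1.47, 1.44], [0.14, 2.54], [-1.03, 4.17], [0.13, 1.85], [-2.86, 2.86]. Speed limits (rad/s): [2.39, 2.39, 3.01, 3.01, 3.14, 3.14, 3.14].

### API

Orientations are given as a unit quaternion [w, x, y, z].
In Python, from workcell import ctrl, viewer, finish_job gives the robot as it stands. The module is installed in compiled form; this text tells all that it offers.
- The arm moves only by the tool carry_out, never from a script. Its arguments are lists of equal length, an entry for each row: "xyz": the shift along the tool's x, y, z in m, a list of three; "turn": the turn about the tool's x in degrees. In form: {"xyz": [[dx, dy, dz], ...], "turn": [turn, ...]}. A call has 1 to 20 rows; each row shifts and turns the commanded pose from where the row before left it, along the tool's axes as they then stand; what a row does not reach is not made up. A row lasts 1/8 s, in which the tool goes at most 62.5 mm and 10.7 degrees, less where a joint would pass 70% of its speed; a pose out of reach is approached as far as the arm can. A call is refused whole if a number of a shift passes 0.0625 or a number of a turn 10.7, either way. A call with a gripper value outside its range is refused whole. "fingers" is the finger opening in m, from 0 to 0.0878, set as the call begins (left out, the last holds). The fingers move at their own pace and stop on an object; "squeeze" is the grip in N (left out, the last holds). Time passes only in rows, so rows that do not move let the fingers close. It gives the time, the measured TCP pose, the force and the opening at its end, in the units of the state.
- ctrl.read_state(): the state, without advancing time (a new reading comes with each control period).
- viewer.snapshot(name): name is "scene" or "top" or "wrist"; returns the picture (384x512x3 uint8, red, green, blue); there is no depth.
- viewer.get_calibration(name): a dict with "fov_y" (degrees; the focal length in pixels is half the picture's height over the tangent of half this angle, whatever the lens; pixels are square), "cx", "cy" (the principal point, pixels), "position" and "rotation" of the camera in the world; the wrist camera has in their place "tool_from_camera" (4x4, takes a point from camera to tool coordinates, whose origin is the TCP and whose axes are the tool frame's). Camera axes: x right, y down, z forward; pixel columns grow to the right and rows downward; lengths in m; the calibration is good to about 2 mm. A picture is of the moment at which its call begins: read the wrist's pose just before it. get_calibration takes no time and is no camera call.
- finish_job(): hands the job in, once; it reports no verdict.
Trained networks look in the newest picture that a camera, given by its name, has taken for a name from the list of things; names that differ only in an ending like _2 or _b are one class to them, and where a whole thing is asked for, a point or a joint stands for the part that bears it (a point fixed in the world has none). Each returns a list of dicts, best first, with "p" (0 to 1); they miss things now and then, are a little off and sometimes report something else, mostly with a low value. They report only what shows in the picture. A call takes as long as a camera call. They do not tell look-alikes from the thing itself.
- viewer.silhouettes(camera, thing): "mask" (384x512 bool, what is visible of it) and "box" ([left, top, right, bottom] in pixels, round what is visible of it).
The state is a dict: "time": time; "joint_pos": joint angles; "qvel": joint speeds; "effort": joint torques, N m; "ee_pos": TCP position; "eef_rot": TCP orientation; "wrist_force": force on the tool from outside, world axes, zero at the start; "torque": the same for the moment, N m; "opening": opening from 0.0 (shut) to 1.0 (fully open).
Only numpy, scipy, OpenCV 4.12 (cv2) and the standard library are available. Lean on these libraries where they do the work, as an engineer would, in place of code of your own. Each camera call takes 0.05 s, during which the arm holds its last target.

### The job

The lid of the small steel nozzle caddy sits flush and tight. Put the tip of the pry bar into the notch in the caddy's front wall, under the blue lid as far as the stop, and lever against the round fulcrum bar before it until the lid's front pops up and stays up; then lay the bar back down flat on the table, lift the lid off and lay it flat on the cork mat. Do not knock the mug, the tape roll or the ring cutter about.

Things in the scene. Friction and masses are not known exactly. Their poses are not given: they have to be found in the camera images.
- caddy: Nozzle caddy, metal box with black base, fixed to the table; box 112 mm long (x), 80 wide (y), 100 high. Origin: centre of the box's underside, z up; the front wall with the pry notch faces its -x, to the robot. The blue lid lies in a centred 96 x 54 mm pocket open at the top, flush with the rim, on 5 mm ledges along the sides; below it the caddy is hollow (nozzles inside, tops below 55 mm).
- notch (a point): Middle of the fulcrum's top line, 74 mm ahead (-x) of the caddy's centre, 81 mm above the table. The fulcrum is a round bar, 8 mm across, 38 mm wide between two side plates ahead of the front wall; the notch in the wall is 34 mm wide, open upwards. The seated lid's underside is 8 mm higher than the fulcrum's top and starts 27.5 mm behind it; a stop rib for the tip is 39 mm behind it.
- catch (a point): Middle between two sprung black round-nosed catches, one in each side wall, 29 mm ahead of the caddy's centre, 94.5 mm above the table. They squeeze the lid's sides (about 9 N each) and hold it by friction. Once the lid's underside there has risen about 9 mm they spring 4 mm inwards under it and hold the front up, about 10 mm above the rim, the rear still in the pocket.
- lid: Lid, blue plate with a steel-coloured panel on top, 91 mm (its x) x 50 (its y) x 11 thick, about 90 g, loose. Origin at the centre of its underside; x points to the caddy's back when seated. Seated, its origin is 89 mm above the table and 1 mm ahead of the caddy's centre. Once its front is popped up, it is gripped there by its sides, across its 50 mm, just above the rim, and lifts straight out.
- lid_centre (a point): Centre of the lid, half-way up its 11 mm thickness.
- lid_front (a point): Middle of the lid's front (-x) edge, half-way up; 45.5 mm ahead of its centre. Seated, it is 94.5 mm above the table; popped up, about 105 mm.
- pry_bar: Pry bar, 200 mm long, about 140 g, flat on the table at the start. Origin: middle of its length, on its flat underside; x along it to the tip, z up. Dark wooden handle with brass rivets from x -100 to +5 mm, 22 wide, 18 high; steel blade on to x +100 mm, 20 wide, 4 thick, underside flush with the handle's.
- bar_grip (a point): Centre of the bar's handle, where it is gripped across its 22 mm width: 45 mm behind the bar's middle, 9 mm above its underside.
- bar_tip (a point): Middle of the blade's end: 100 mm ahead of the bar's middle, 2 mm above its underside. To pop the lid, the bar goes in level until the tip is at the stop rib or a few mm short of it (33 to 39 mm past the fulcrum); the handle is then pressed down until the bar leans about 25 degrees, the tip rising about 15 mm. A tip less far in needs more lean.
- cork_mat: Cork mat lying fixed on the table, 140 mm (its x) x 110 mm (its y), 6 mm thick. Origin at the centre of its underside.
- mug: Purple mug, 89 mm high, 82 mm across; bystander. Origin at the centre of its underside.
- tape: Roll of beige tape lying flat, 96 mm across, 25 mm high; bystander. Origin at the centre of its underside.
- ring_cutter: Steel-coloured ring cutter, 67 mm across, 28 mm high; bystander. Origin at the centre of its underside.
There are look-alikes about, which are no part of the job. Of the things like the lid, leave any that is purple or turquoise; of the rest the smaller one is meant.

How it is judged:
By the outcome, as a careful person would: the job done as asked, in the order asked, and still so for the second after the job is handed in, with the robot touching nothing.
It also fails if it takes over 64 s, if anything falls off the work surface, if the arm or the gripper's body presses on something with over 40 N, if the wrist force passes 120 N, or if a joint passes its speed limit or range.

## Working session

There is one attempt and no reset: what is moved stays moved. The work goes in short steps, Python scripts to look and compute and a tool call to move; the robot and the scene stay as the last step left them, time stands still between calls to the robot, and variables do not carry over. Pictures are saved under pics/ and viewed, and the job is handed in when it is done.

Besides the shell and the picture viewer there is one more tool, called after ">>>" by a JSON object that holds its "method" and its "body", one argument or row to a line. carry_out: Moves the arm, as the interface text tells. Its arguments: {"type":"object","properties":{"xyz":{"type":"array","items":{"type":"array","items":{"type":"number"}}},"turn":{"type":"array","items":{"type":"number"}},"fingers":{"type":"number"},"squeeze":{"type":"number"}},"required":["xyz","turn"]}

```bash
mkdir -p pics; python3 - <<'E'
from workcell import ctrl, viewer
import cv2
s=ctrl.read_state(); print(s)
for n in ["scene","top","wrist"]:
    im=viewer.snapshot(n); cv2.imwrite(f"pics/a_{n}.png",cv2.cvtColor(im,cv2.COLOR_RGB2BGR))
    print(n,viewer.get_calibration(n))
E
```

```text
{'time': 0.0, 'joint_pos': array([ 1.09981127,  0.41190518, -0.01274327,  1.59698871,  0.00558431,
        1.13430376, -0.08218897]), 'qvel': array([-7.41340906e-04,  3.49524823e-05,  2.93644458e-04,  1.20229107e-03,
        4.94823353e-04,  1.54362858e-03, -2.14451791e-04]), 'effort': array([-1.44541214e-04, -5.87955630e+01,  6.41576797e-01, -2.91070104e+01,
       -5.38382947e-02,  1.85020227e-02,  1.53496508e-04]), 'ee_pos': array([ 0.24478414, -0.57454572,  0.22182826]), 'eef_rot': array([-0.14092814, -0.6926711 , -0.1420022 ,  0.69295122]), 'wrist_force': array([ 0.65660336,  0.62614171, -0.16243724]), 'torque': array([ 0.01831776, -0.01239616, -0.04112675]), 'opening': 1.0020081700586754}
scene {'fov_y': 49.036769076963125, 'cx': 256.41495703336966, 'cy': 196.91519738129875, 'position': array([-0.15650552,  0.72275939,  1.00548748]), 'rotation': array([ 0.14841533, -0.3075809 ,  0.85496683, -0.39038262])}
top {'fov_y': 45.89392915936663, 'cx': 254.89447227107954, 'cy': 191.25491266816317, 'position': array([ 0.34437555, -0.06635586,  1.45166328]), 'rotation': array([-0.05187326,  0.71455064, -0.6954196 ,  0.05584012])}
wrist {'fov_y': 64.23746818838563, 'cx': 256.2892569299465, 'cy': 194.3458823204245, 'tool_from_camera': array([[ 1.48303180e-03, -2.74099509e-01,  9.61700192e-01,
        -1.61847460e-01],
       [ 9.99997896e-01,  1.76956025e-03, -1.03773826e-03,
         3.00174073e-04],
       [-1.41734289e-03,  9.61699708e-01,  2.74101557e-01,
        -7.49019285e-02],
       [ 0.00000000e+00,  0.00000000e+00,  0.00000000e+00,
         1.00000000e+00]])}
```

View pics/a_scene.png

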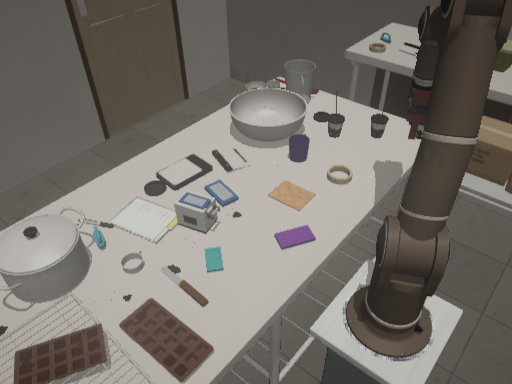

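View pics/a_top.png

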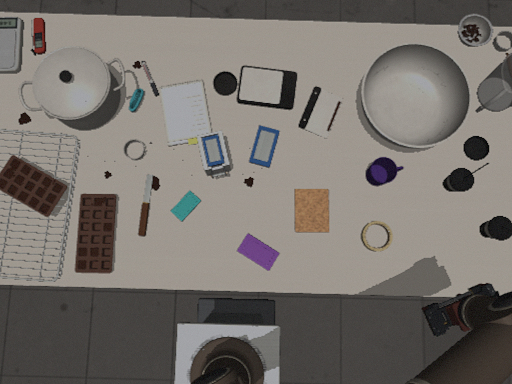

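View pics/a_wrist.png

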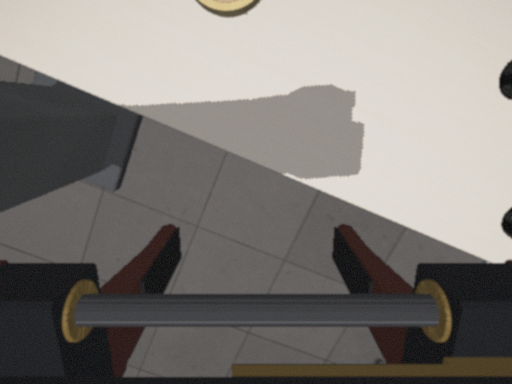

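```bash
cat > h.py <<'E'
import numpy as np, cv2
from scipy.spatial.transform import Rotation as R
from workcell import ctrl, viewer
def q2R(q): return R.from_quat([q[1],q[2],q[3],q[0]]).as_matrix()
def cam(n,st=None):
    c=viewer.get_calibration(n); f=192/np.tan(np.radians(c['fov_y']/2))
    if n=='wrist':
        T=c['tool_from_camera']; Rt=q2R(st['eef_rot']); return f,c['cx'],c['cy'],Rt@T[:3,:3],Rt@T[:3,3]+st['ee_pos']
    return f,c['cx'],c['cy'],q2R(c['rotation']),np.array(c['position'])
def unproj(C,uv,z):
    f,cx,cy,Rm,p=C; uv=np.atleast_2d(uv).astype(float)
    d=np.c_[(uv[:,0]-cx)/f,(uv[:,1]-cy)/f,np.ones(len(uv))]@Rm.T
    return p+d*((z-p[2])/d[:,2])[:,None]
def proj(C,X):
    f,cx,cy,Rm,p=C; c=(np.atleast_2d(X)-p)@Rm; return np.c_[f*c[:,0]/c[:,2]+cx,f*c[:,1]/c[:,2]+cy]
def tri(obs):
    A=np.zeros((3,3));b=np.zeros(3);L=[]
    for C,uv in obs:
        f,cx,cy,Rm,p=C; d=Rm@np.array([(uv[0]-cx)/f,(uv[1]-cy)/f,1]); d/=np.linalg.norm(d); M=np.eye(3)-np.outer(d,d); A+=M;b+=M@p;L.append((M,p))
    X=np.linalg.solve(A,b); return X,[np.linalg.norm(M@(X-p)) for M,p in L]
def snap(n,fn,crop=None,k=1):
    st=ctrl.read_state(); im=viewer.snapshot(n); o=im
    if crop: o=im[crop[1]:crop[3],crop[0]:crop[2]]
    if k!=1: o=cv2.resize(o,None,fx=k,fy=k,interpolation=cv2.INTER_CUBIC)
    cv2.imwrite(f'pics/{fn}.png',cv2.cvtColor(o,cv2.COLOR_RGB2BGR)); return st,im
E
python3 - <<'E'
from h import *
s,im=snap('top','b_top',(100,110,300,260),4)
s,im2=snap('scene','b_scene',(90,150,290,300),4)
for n in ['top','scene']:
    C=cam(n)
    for t,z in [('caddy',.1),('lid',.1),('pry_bar',.01),('cork_mat',.006),('mug',.045),('tape',.0125),('ring_cutter',.014)]:
        for d in viewer.silhouettes(n,t)[:3]:
            m=d['mask'].astype(np.uint8); (cx,cy),(w,h),a=cv2.minAreaRect(cv2.findNonZero(m))
            print(n,t,round(d['p'],2),np.round(d['box']),'rect',np.round([cx,cy,w,h,a],1),np.round(unproj(C,[cx,cy],z),3))
E
```

```text
top caddy 0.61 [199. 129. 232. 177.] rect [213.8 154.5  44.7  26.8  76.6] [[0.662 0.057 0.1  ]]
top lid 0.95 [203. 135. 224. 163.] rect [212.3 150.2  30.1  16.5  77. ] [[0.676 0.062 0.1  ]]
top lid 0.91 [234. 235. 279. 270.] rect [257.6 251.6  36.1  19.7  33.7] [[ 0.372 -0.084  0.1  ]]
top lid 0.62 [170. 191. 198. 222.] rect [185.3 205.3  16.3  29.7  45. ] [[0.504 0.136 0.1  ]]
top pry_bar 0.72 [139. 175. 155. 238.] rect [144.9 204.4   7.8  61.9   7.7] [[0.514 0.279 0.01 ]]
top cork_mat 0.71 [295. 189. 330. 230.] rect [310.7 209.9  44.2  34.7  88.2] [[ 0.511 -0.252  0.006]]
top mug 0.63 [365. 159. 406. 187.] rect [381.2 172.1  27.3  32.6  38.7] [[ 0.633 -0.47   0.045]]
top mug 0.42 [139. 174. 155. 237.] rect [145.5 205.6   9.   61.8   8.7] [[0.506 0.268 0.045]]
top tape 0.71 [364. 224. 394. 251.] rect [376.  236.5  29.   30.   90. ] [[ 0.431 -0.459  0.012]]
top ring_cutter 0.58 [123. 140. 143. 161.] rect [132.  150.4  21.3  18.2  59. ] [[0.689 0.331 0.014]]
scene caddy 0.8 [173. 191. 220. 230.] rect [195.2 209.8  45.2  37.3  18.4] [[0.642 0.093 0.1  ]]
scene caddy 0.23 [182. 191. 213
[... 575 characters left out ...]
mat 0.86 [270. 183. 316. 212.] rect [291.3 194.4  39.4  21.   26.6] [[ 0.511 -0.253  0.006]]
scene cork_mat 0.65 [175. 191. 222. 230.] rect [195.5 209.8  45.7  37.1  21.8] [[0.724 0.027 0.006]]
scene cork_mat 0.61 [183. 195. 211. 208.] rect [195.6 200.3  28.8  12.2  14.9] [[ 0.761 -0.008  0.006]]
scene mug 0.95 [289. 135. 310. 163.] rect [298.5 147.5  27.   21.   90. ] [[ 0.637 -0.47   0.045]]
scene tape 0.54 [328. 164. 352. 183.] rect [339.  173.5  19.   26.   90. ] [[ 0.438 -0.463  0.012]]
scene tape 0.19 [182. 193. 212. 209.] rect [194.9 200.4  28.8  12.1  15.9] [[ 0.756 -0.002  0.012]]
scene ring_cutter 0.75 [121. 253. 146. 274.] rect [132.5 262.5  21.   21.   90. ] [[0.693 0.323 0.014]]
```

View pics/b_top.png

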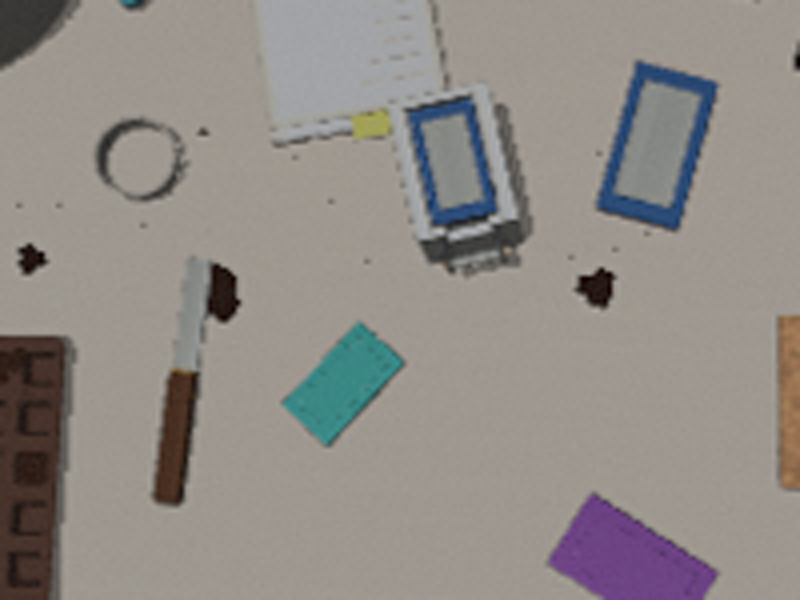

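View pics/b_scene.png

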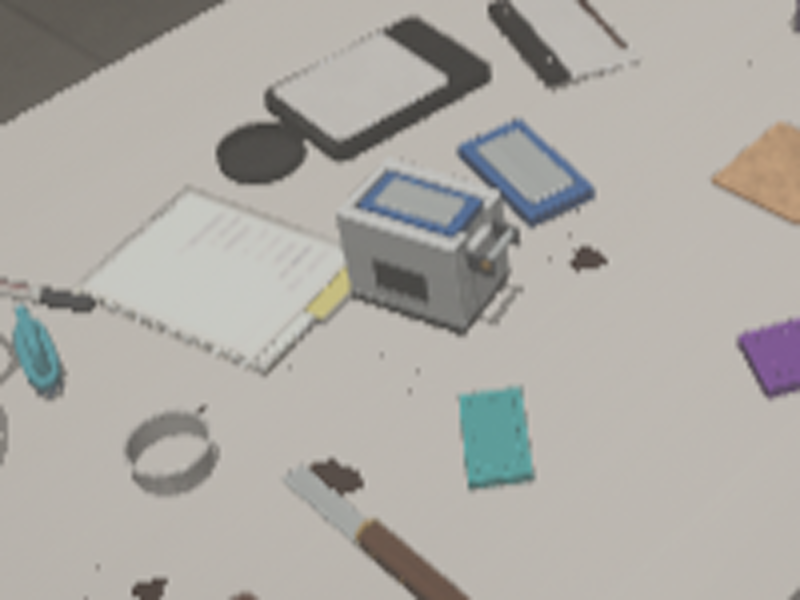

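```bash
python3 - <<'E'
from h import *
s=ctrl.read_state(); print(np.round(q2R(s['eef_rot']),3),s['ee_pos'],s['time'])
C=cam('top')
# lid corners on rim z=.1 (crop coords /4 + offset)
k=np.array([[432,225],[495,213],[470,95],[408,110]])/4+[100,110]
P=unproj(C,k,.1); print(np.round(P,4),P.mean(0)); d=(P[2]+P[3]-P[0]-P[1])[:2];print('yaw',np.degrees(np.arctan2(d[1],d[0])),np.linalg.norm(d)/2)
k=np.array([[199,258],[168,502]])/4+[100,110]
P=unproj(C,k,.01); d=P[0]-P[1]; print(P,np.degrees(np.arctan2(d[1],d[0])),np.linalg.norm(d))
# mat
k=np.array([[312,189.5],[312,231]]);P=unproj(C,k,.006);d=P[0]-P[1];print(P,np.degrees(np.arctan2(d[1],d[0])))
E
```

```text
[[ 0.     0.392 -0.92 ]
 [-0.    -0.92  -0.392]
 [-1.     0.    -0.   ]] [ 0.24500531 -0.57498363  0.22264379] 0.95
[[0.6251 0.0733 0.1   ]
 [0.6357 0.0258 0.1   ]
 [0.7277 0.0485 0.1   ]
 [0.7145 0.0955 0.1   ]] [0.67576176 0.06077611 0.1       ]
yaw 13.871774320889859 0.09344582446004805
[[0.61131233 0.26932869 0.01      ]
 [0.41457531 0.28168204 0.01      ]] -3.5929526524523117 0.19712447595593816
[[ 0.57747183 -0.25577877  0.006     ]
 [ 0.44361767 -0.25677184  0.006     ]] 0.425069850042173
```

>>> {"method": "carry_out", "body": {
  "xyz": [
    [-0.01,0,0],
    [-0.01,0,0],
    [-0.01,0,0],
    [0,-0.0445,-0.0096],
    [0,-0.0445,-0.0096],
    [0,-0.0445,-0.0096],
    [0,-0.0445,-0.0096],
    [0,-0.0445,-0.0096],
    [0,-0.0445,-0.0096],
    [0,-0.0445,-0.0096],
    [0,-0.0445,-0.0096],
    [0,-0.0445,-0.0096],
    [0,-0.0445,-0.0096],
    [0,-0.0445,-0.0096],
    [0,-0.0445,-0.0096],
    [0,-0.0445,-0.0096],
    [0,-0.0445,-0.0096],
    [0,-0.0445,-0.0096],
    [0,-0.0445,-0.0096],
    [0,-0.0445,-0.0096]
  ],
  "turn": [8.9,8.9,8.9,0,0,0,0,0,0,0,0,0,0,0,0,0,0,0,0,0]
}}

```text
time: 3.45
ee_pos: [0.4561, 0.171, 0.2529]
eef_rot: [-0.023, 0.707, -0.023, -0.706]
wrist_force: [0.5, -0.2, -0.3]
opening: 1.002
```

```bash
python3 - <<'E'
from h import *
import pickle
s,im=snap('wrist','c1'); print(s['ee_pos'],s['qvel'].round(3),s['joint_pos'].round(2),np.round(q2R(s['eef_rot']),3))
pickle.dump((s,im),open('c1.pkl','wb'))
C=cam('wrist',s)
for t in ['pry_bar','lid','caddy']:
    for d in viewer.silhouettes('wrist',t)[:3]:
        print(t,round(d['p'],2),d['box'], cv2.minAreaRect(cv2.findNonZero(d['mask'].astype(np.uint8))))
E
```

```text
[0.45605357 0.1710071  0.25288054] [-0.577  0.433 -0.203 -0.439  0.292  0.11  -0.86 ] [ 0.07  0.2  -0.61  1.85  0.13  1.13 -2.21] [[ 0.001 -0.064 -0.998]
 [-0.    -0.998  0.064]
 [-1.    -0.    -0.001]]
lid 0.98 [235.5, 77.1, 305.9, 156.9] ((269.72003173828125, 118.54000854492188), (39.0, 72.0), 36.869895935058594)
lid 0.75 [395.1, 173.2, 495.4, 250.7] ((442.4151611328125, 211.22145080566406), (88.35294342041016, 49.05882263183594), 28.07248878479004)
caddy 0.89 [310.5, 0.2, 402.9, 37.8] ((355.0, 18.0), (36.0, 92.0), 90.0)
```

View pics/c1.png

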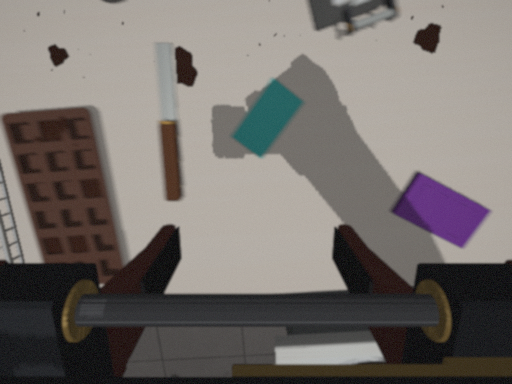

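```bash
python3 - <<'E'
from h import *
import pickle
s,im=pickle.load(open('c1.pkl','rb'));C=cam('wrist',s)
tip=unproj(C,[165,42.5],.004);end=unproj(C,[174,199],.018);br=unproj(C,[168,121.5],.018)
d=(tip-end)[0];print(tip,end,br,np.degrees(np.arctan2(d[1],d[0])),np.linalg.norm(d[:2]))
gr=im[30:215,140:210]
cv2.imwrite('pics/c1b.png',cv2.cvtColor(cv2.resize(gr,None,fx=3,fy=3,interpolation=cv2.INTER_CUBIC),cv2.COLOR_RGB2BGR))
Ct=cam('top')
print(proj(Ct,np.r_[tip,end,br]))
# triangulate handle end & tip: top px
print(tri([(C,(165,42.5)),(Ct,(149.7,174.8))]),tri([(C,(174,199)),(Ct,(142,235.5))]))
E
```

```text
[[0.61380952 0.27314482 0.004     ]] [[0.41839109 0.28511644 0.018     ]] [[0.52045491 0.27879376 0.018     ]] -3.505643606986729 0.19578479027552703
[[149.03010639 174.05949637]
 [140.38000823 234.1136339 ]
 [144.45157157 202.00500798]]
(array([0.59370022, 0.24782496, 0.10188428]), [np.float64(0.00038440637685884183), np.float64(0.00038440637685900744)]) (array([0.41520956, 0.28517113, 0.00781381]), [np.float64(0.002920763020514795), np.float64(0.002920763020514774)])
```

View pics/c1b.png

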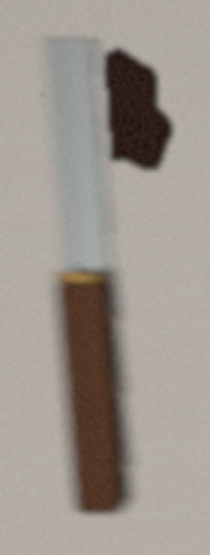

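>>> {"method": "carry_out", "body": {
  "xyz": [
    [0,-0.028,-0.0022],
    [0,-0.028,-0.0022],
    [0,-0.028,-0.0022],
    [0,-0.028,-0.0022],
    [0.03,0,0],
    [0.035,0,0],
    [0.035,0,0],
    [0.033,0,0],
    [0,0,0]
  ],
  "turn": [0,0,0,0,0,0,0,0,0],
  "fingers": 0.06
}}

```text
time: 4.78
ee_pos: [0.4706, 0.2782, 0.1178]
eef_rot: [0.022, -0.705, 0.024, 0.708]
wrist_force: [-0.2, -0.1, -0.1]
opening: 0.685
```

```bash
python3 - <<'E'
from h import *
import pickle
s,im=snap('wrist','c2'); print(s['ee_pos'],s['qvel'].round(3),np.round(q2R(s['eef_rot']),3),s['joint_pos'].round(2))
pickle.dump((s,im),open('c2.pkl','wb'))
E
```

```text
[0.47058805 0.2782368  0.11779812] [ 0.004 -0.038 -0.025 -0.055 -0.018  0.033  0.012] [[-0.004 -0.065 -0.998]
 [-0.003 -0.998  0.065]
 [-1.     0.003  0.003]] [-0.17  0.47 -0.59  1.86  0.32  0.91 -2.55]
```

View pics/c2.png

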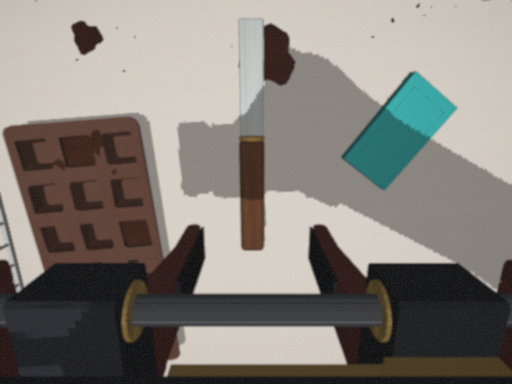

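```bash
python3 - <<'E'
from h import *
import pickle
s,im=pickle.load(open('c2.pkl','rb'));C=cam('wrist',s)
s1,_=pickle.load(open('c1.pkl','rb'));C1=cam('wrist',s1)
tip=unproj(C,[251.5,18],.004);end=unproj(C,[252.5,248],.018);br=unproj(C,[252,138],.018)
d=(tip-end)[0];print(tip,end,br,np.degrees(np.arctan2(d[1],d[0])),np.linalg.norm(d[:2]))
print('tri',tri([(C,(251.5,18)),(C1,(165,42.5))]),tri([(C,(252.5,248)),(C1,(174,199))]),tri([(C,(252,138)),(C1,(168,121.5))]))
E
```

```text
[[0.61388187 0.2725337  0.004     ]] [[0.41849532 0.28467357 0.018     ]] [[0.52018556 0.27829158 0.018     ]] -3.555361459228757 0.19576332941904614
tri (array([0.61333388, 0.2725456 , 0.00628153]), [np.float64(1.393744144293357e-05), np.float64(1.39374414430014e-05)]) (array([0.41878094, 0.28473343, 0.01889254]), [np.float64(0.00016469870341511355), np.float64(0.00016469870341503947)]) (array([0.52044586, 0.27823952, 0.02001012]), [np.float64(6.34888789716512e-05), np.float64(6.348887897178225e-05)])
```

>>> {"method": "carry_out", "body": {
  "xyz": [
    [0.025,-0.0032,0],
    [0.03,0,0],
    [0.03,0,0],
    [0.02,0,0],
    [0.008,0,0],
    [0,0,0],
    [0,0,0]
  ],
  "turn": [0,0,0,0,0,0,0]
}}

```text
time: 5.7
ee_pos: [0.4723, 0.2845, 0.0076]
eef_rot: [-0.023, 0.707, -0.022, -0.706]
wrist_force: [-0.3, -0.3, -0.2]
opening: 0.682
```

>>> {"method": "carry_out", "body": {
  "xyz": [
    [0.002,0.003,0],
    [0.002,0,0],
    [0,0,0],
    [0,0,0],
    [0,0,0],
    [0,0,0]
  ],
  "turn": [0,0,0,0,0,0]
}}

```text
time: 6.45
ee_pos: [0.4715, 0.2812, 0.0027]
eef_rot: [-0.022, 0.707, -0.022, -0.707]
wrist_force: [-0.2, -0.9, 0.7]
opening: 0.681
```

>>> {"method": "carry_out", "body": {
  "xyz": [
    [0,0,0],
    [0,0,0],
    [0,0,0],
    [0,0,0]
  ],
  "turn": [0,0,0,0],
  "fingers": 0.0,
  "squeeze": 45
}}

```text
time: 6.95
ee_pos: [0.4715, 0.2811, 0.0027]
eef_rot: [-0.022, 0.707, -0.022, -0.707]
wrist_force: [-0.1, 0.0, -0.2]
opening: 0.264
```

>>> {"method": "carry_out", "body": {
  "xyz": [
    [-0.02,0,0],
    [-0.03,0,0],
    [-0.04,0,0],
    [-0.04,0,0],
    [-0.04,0.028,-0.008],
    [-0.03,0.028,-0.008],
    [0,0.028,-0.008],
    [0,0.028,-0.008],
    [0,0,0],
    [0,0,0]
  ],
  "turn": [0,0,-8.75,-8.75,0,0,0,0,0,0]
}}

```text
time: 8.2
ee_pos: [0.5289, 0.1808, 0.2034]
eef_rot: [0.085, 0.702, 0.086, -0.702]
wrist_force: [-0.4, 0.8, -1.8]
opening: 0.249
```

```bash
python3 - <<'E'
from h import *
import pickle
s,im=snap('wrist','c3'); print(s['ee_pos'],s['qvel'].round(3),np.round(q2R(s['eef_rot']),3),s['joint_pos'].round(2))
pickle.dump((s,im),open('c3.pkl','wb'))
E
```

```text
[0.52887815 0.18076748 0.20335561] [-0.015  0.003 -0.009  0.003  0.002 -0.004 -0.001] [[ 0.     0.24  -0.971]
 [ 0.001 -0.971 -0.24 ]
 [-1.    -0.001 -0.   ]] [ 0.11  0.4  -0.69  1.75  0.28  1.09 -2.  ]
```

View pics/c3.png

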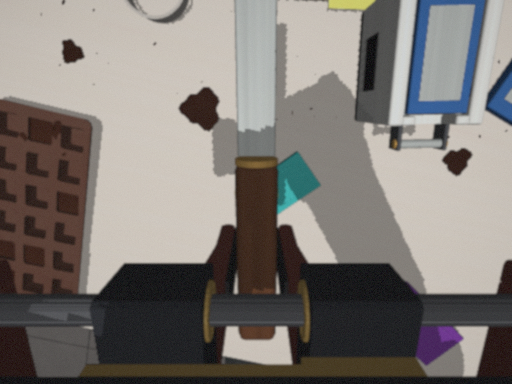

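>>> {"method": "carry_out", "body": {
  "xyz": [
    [0,0.031,0.012],
    [0,0.031,0.012],
    [0,0.031,0.012],
    [0,0.031,0.012],
    [0,0.031,0.012],
    [0,0.031,0.012],
    [0,0.031,0.012],
    [0,0,0],
    [0,0,0],
    [0,0,0]
  ],
  "turn": [0,0,0,0,0,0,0,0,0,0]
}}

```text
time: 9.5
ee_pos: [0.5001, -0.049, 0.2028]
eef_rot: [0.086, 0.702, 0.087, -0.702]
wrist_force: [0.5, 0.1, -1.3]
opening: 0.245
```

```bash
python3 - <<'E'
from h import *
import pickle
s,im=snap('wrist','c4'); print(s['ee_pos'],s['qvel'].round(3),np.round(q2R(s['eef_rot']),3),s['joint_pos'].round(2))
pickle.dump((s,im),open('c4.pkl','wb'))
E
```

```text
[ 0.500075   -0.0490342   0.20280397] [-0.001  0.002  0.003 -0.001  0.002 -0.001  0.002] [[ 0.     0.242 -0.97 ]
 [ 0.    -0.97  -0.242]
 [-1.    -0.    -0.   ]] [ 0.53  0.29 -0.64  1.88  0.2   1.04 -1.51]
```

View pics/c4.png

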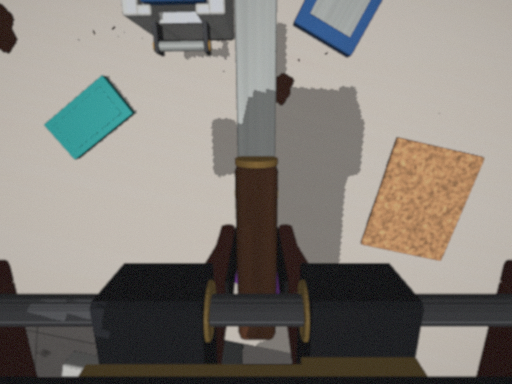

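```bash
python3 - <<'E'
import pickle,cv2,numpy as np
a=pickle.load(open('c3.pkl','rb'))[1][0:160,350:510]; b=pickle.load(open('c4.pkl','rb'))[1][0:60,115:240]
a=cv2.resize(a,None,fx=3.6,fy=3.6,interpolation=cv2.INTER_CUBIC);b=cv2.resize(b,None,fx=6,fy=6,interpolation=cv2.INTER_CUBIC)
cv2.imwrite('pics/d3.png',a[...,::-1]);cv2.imwrite('pics/d4.png',b[...,::-1])
E
```

```text
(no output)
```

View pics/d3.png

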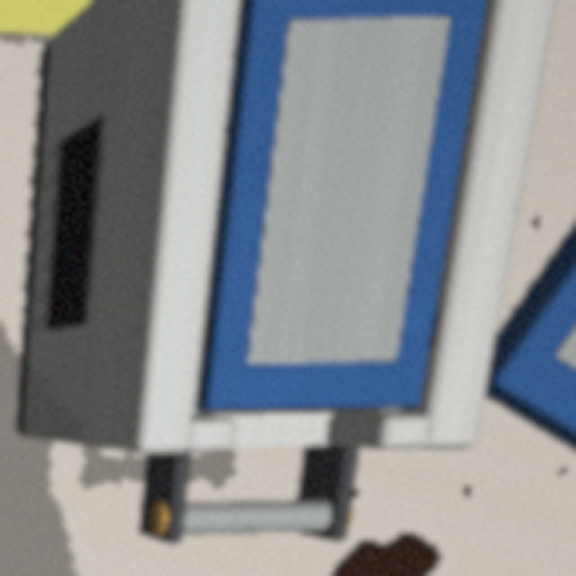

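View pics/d4.png

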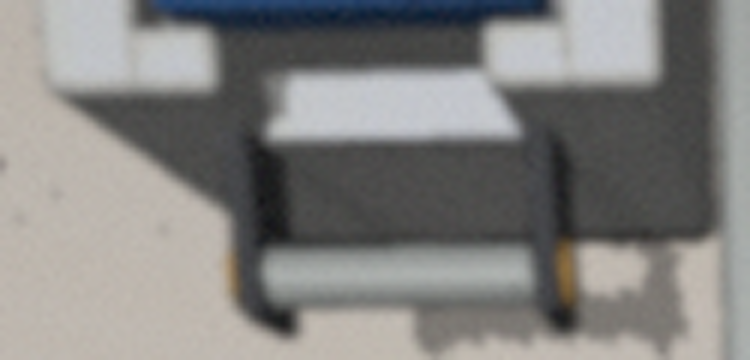

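```bash
python3 - <<'E'
from h import *
import pickle
C3=cam('wrist',pickle.load(open('c3.pkl','rb'))[0]);C4=cam('wrist',pickle.load(open('c4.pkl','rb'))[0])
p3=lambda u,v:(350+u/3.6,v/3.6); p4=lambda u,v:(115+u/6,v/6)
pts={'rimL':((140,447),(52,92)),'rimR':((474,443),(662,83)),'fL':((182,516),(262,275)),'fR':((331,515),(535,272)),'lidL':((202,411),(150,20)),'lidR':((422,407),(548,12))}
X={}
for k,(a,b) in pts.items():
    x,e=tri([(C3,p3(*a)),(C4,p4(*b))]); X[k]=x; print(k,x.round(4),np.round(e,4), unproj(C3,p3(*a),.1 if 'f' not in k else .08).round(4),unproj(C4,p4(*b),.1 if 'f' not in k else .08).round(4))
for l,r in [('rimL','rimR'),('fL','fR'),('lidL','lidR')]:
    d=X[l]-X[r]; print(l,np.linalg.norm(d),np.degrees(np.arctan2(-d[0],d[1])),((X[l]+X[r])/2).round(4))
# side edges yaw in C3 at z=.1
for a,b in [((202,411),(244,0)),((422,407),(490,0)),((140,447),(180,0)),((474,443),(548,0))]:
    P=unproj(C3,[p3(*a),p3(*b)],.1); d=P[1]-P[0]; print(np.degrees(np.arctan2(d[1],d[0])))
E
```

```text
rimL [0.6148 0.086  0.0979] [0.0006 0.0006] [[0.6153 0.0867 0.1   ]] [[0.6139 0.0851 0.1   ]]
rimR [0.635  0.0096 0.0976] [0.0004 0.0004] [[0.6351 0.0111 0.1   ]] [[0.634  0.0092 0.1   ]]
fL [0.6019 0.0619 0.0802] [0.0007 0.0007] [[0.6026 0.0617 0.08  ]] [[0.6012 0.062  0.08  ]]
fR [0.6116 0.0246 0.0797] [0.0006 0.0006] [[0.6121 0.0247 0.08  ]] [[0.611  0.0246 0.08  ]]
lidL [0.6261 0.0748 0.098 ] [0.0006 0.0006] [[0.6265 0.0757 0.1   ]] [[0.6251 0.074  0.1   ]]
lidR [0.6394 0.0254 0.0982] [0.0006 0.0006] [[0.6397 0.0264 0.1   ]] [[0.6383 0.025  0.1   ]]
rimL 0.07903671690582437 14.777467115100864 [0.6249 0.0478 0.0978]
fL 0.038557049401666876 14.555457886881905 [0.6067 0.0432 0.0799]
lidL 0.05119645868031958 15.020395721164459 [0.6327 0.0501 0.0981]
15.627236725232194
14.912857072784199
15.54173062943033
15.74042459068973
```

>>> {"method": "carry_out", "body": {
  "xyz": [
    [0,-0.02,0.02],
    [0,-0.02,0.02],
    [0.02,-0.0215,0.0077],
    [0.03,0,0],
    [0.03,0,0],
    [0.02,0,0],
    [0.012,0,0],
    [0.005,0,0],
    [0,0,0],
    [0,0,0]
  ],
  "turn": [-1.0,0,0,0,0,0,0,0,0,0]
}}

```text
time: 10.8
ee_pos: [0.4388, -0.0031, 0.0863]
eef_rot: [0.092, 0.702, 0.091, -0.701]
wrist_force: [-0.4, 0.3, -1.2]
opening: 0.243
```

```bash
python3 - <<'E'
from h import *
import pickle
s,im=snap('wrist','e1'); st,ims=snap('scene','e_scene',(140,170,300,290),5); st,imt=snap('top','e_top',(170,120,270,250),5)
T=q2R(s['eef_rot']);p=s['ee_pos'];f=-T[:,2].copy();print(p,T.round(3),np.degrees(np.arctan2(f[1],f[0])),s['wrist_force'])
F=np.array([.6067,.0432]);d=F-p[:2];n=np.array([-f[1],f[0]]);print('along',d@f[:2],'left',d@n)
for nme,C in [('wrist',cam('wrist',s)),('scene',cam('scene')),('top',cam('top'))]:
    und=p[2]-.0027
    P=np.array([[*(p[:2]+f[:2]*a),und+z] for a,z in [(.1445,.004),(.0495,.018),(-.0555,.018)]]+[[.6067,.0432,.081]])
    print(nme,proj(C,P).round(1))
E
```

```text
[ 0.43881803 -0.00309009  0.08626011] [[ 0.001  0.257 -0.966]
 [-0.    -0.966 -0.257]
 [-1.     0.    -0.001]] 14.880150354863094 [-0.41907935  0.27866047 -1.16442052]
along 0.17413916554973735 left 0.001626006028507407
wrist [[ 256.4  -56.2]
 [ 256.1  161.8]
 [ 255.8  341.9]
 [ 252.8 -128.9]]
scene [[222.6 211.4]
 [249.  216.5]
 [280.  226.2]
 [214.5 210.6]]
top [[220.6 182.4]
 [227.3 212.1]
 [235.2 246.5]
 [218.1 173.6]]
```

View pics/e1.png

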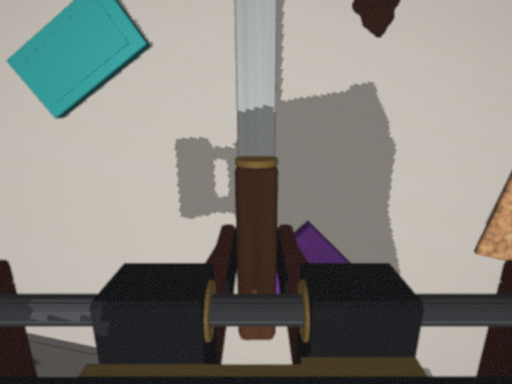

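View pics/e_scene.png

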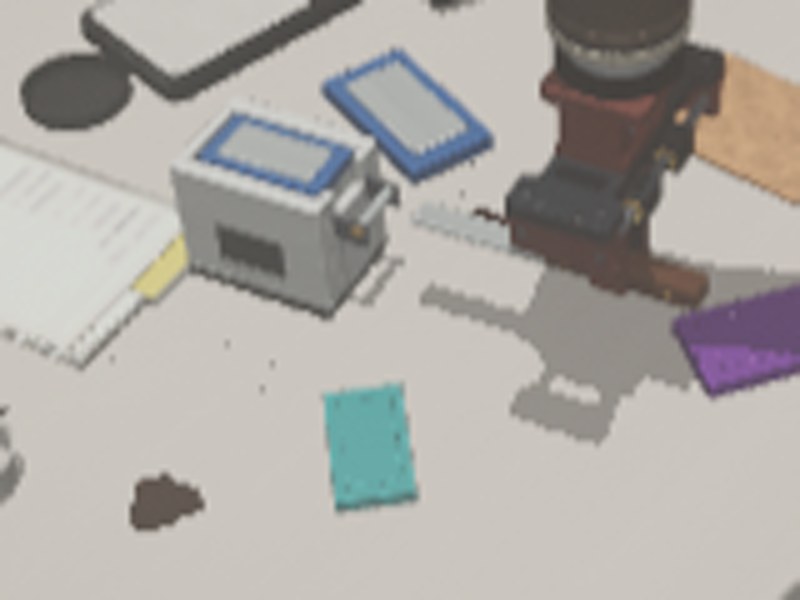

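View pics/e_top.png

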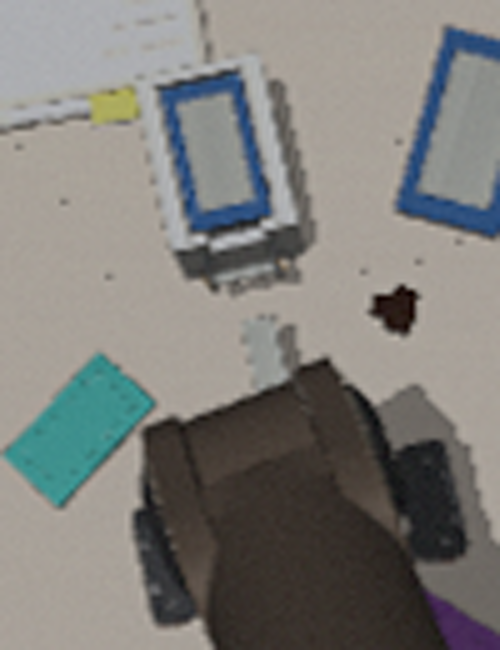

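```bash
python3 - <<'E'
from h import *
s=ctrl.read_state();im=cv2.imread('pics/e1.png');C=cam('wrist',s)
T=q2R(s['eef_rot']);p=s['ee_pos'];f=-T[:,2];n=T[:,1]
for pit in (-3,-1.5,0,1.5,3):
  t=np.radians(pit);out=[]
  for a in (.06,.10,.115):
    c=p+f*a*np.cos(t)+np.array([0,0,a*np.sin(t)+.0013]); out.append(np.r_[proj(C,[c-n*.01,c+n*.01])].ravel().round(1))
  print(pit,out)
for r in (2,20,40,60,80,100,120,140):
    g=im[r,215:300].astype(int).sum(1); print(r,' '.join(map(str,g[12:70]//8)))
E
```

```text
-3 [array([237.2, 136.7, 275.1, 136.7]), array([236.2,  55.1, 276.3,  55.2]), array([235.8,  22.1, 276.8,  22.1])]
-1.5 [array([237. , 136.8, 275.2, 136.9]), array([235.9,  54. , 276.6,  54.1]), array([235.4,  20.1, 277.2,  20.1])]
0 [array([236.8, 137.1, 275.4, 137.1]), array([235.5,  53.1, 277. ,  53.1]), array([235. ,  18.2, 277.6,  18.3])]
1.5 [array([236.6, 137.4, 275.6, 137.4]), array([235.1,  52.2, 277.3,  52.2]), array([234.5,  16.5, 278. ,  16.5])]
3 [array([236.5, 137.8, 275.8, 137.9]), array([234.8,  51.5, 277.7,  51.5]), array([234. ,  14.9, 278.5,  14.9])]
2 69 70 69 69 69 68 65 56 54 58 62 62 62 62 61 60 61 60 61 61 61 62 63 63 62 63 62 62 62 63 63 63 64 62 64 63 62 63 63 62 63 63 63 63 62 63 63 61 56 48 43 43 45 45 44 46 50 59
20 70 70 69 69 70 71 68 63 55 57 62 64 63 63 63 62 62 61 62 62 62 63 64 63 63 63 64 63 64 65 65 65 64 64 63 64 63 64 64 64 64 64 64 64 63 64 63 61 53 45 44 45 44 45 49 56 66 70
40 71 71 71 71 70 70 70 64 57 57 62 65 66 65 64 64 62 62 62 63 63 64 65 64 64 65 64 64 64 65 66 66 65 65 65 65 65 64 65 65 65 65 64 64 64 65 64 62 53 45 44 45 45 46 49 57 
[... 193 characters left out ...]
1 71 72 71 71 70 64 56 59 65 68 66 67 66 65 66 65 64 64 66 67 67 67 67 66 67 65 66 66 67 68 67 67 66 67 66 67 67 66 65 66 64 66 66 64 58 50 45 45 46 45 47 48 55 64 70
100 71 72 72 71 72 72 71 71 67 61 60 63 67 69 67 67 67 66 66 66 66 66 68 68 68 68 67 67 68 68 67 68 68 68 68 68 66 67 67 67 67 67 66 65 66 67 64 57 50 46 46 46 47 49 52 54 57 63
120 72 71 72 72 72 72 72 72 70 62 47 40 41 44 43 42 42 41 41 41 41 41 42 43 42 42 42 41 43 43 41 44 42 44 42 43 44 42 42 43 43 42 42 43 42 42 41 39 41 45 46 47 46 47 46 47 46 46
140 72 72 72 71 72 71 71 71 68 59 45 39 40 43 43 42 43 41 41 42 42 41 42 42 42 42 43 43 42 42 43 44 44 43 43 44 43 43 43 42 42 42 41 42 42 43 42 39 41 45 47 47 47 47 46 47 46 46
```

>>> {"method": "carry_out", "body": {
  "xyz": [
    [-0.006,-0.0015,0],
    [0,0,-0.013],
    [0,0,-0.014],
    [0,0,-0.013],
    [0,0,0],
    [0.004,0,0],
    [0.0035,0,0],
    [0,0,0],
    [0,0,0]
  ],
  "turn": [0,0,0,0,0,0,0,0,0]
}}

```text
time: 12.08
ee_pos: [0.4765, 0.0085, 0.0842]
eef_rot: [-0.092, -0.701, -0.091, 0.701]
wrist_force: [0.1, -0.1, -1.3]
opening: 0.245
```

```bash
cat > chk.py <<'E'
from h import *
import sys
k=sys.argv[1]
s,im=snap('wrist','w_'+k); st,ims=snap('scene','s_'+k,(160,170,290,260),6); st,imt=snap('top','t_'+k,(190,120,240,220),6)
T=q2R(s['eef_rot']);p=s['ee_pos'];f=-T[:,2].copy();print(p.round(4),np.degrees(np.arctan2(f[1],f[0])),s['wrist_force'].round(2),s['torque'].round(3),s['time'])
F=np.array([.6067,.0432]);d=F-p[:2];n=np.array([-f[1],f[0]]);print('along',d@f[:2],'tip past',.1445-d@f[:2],'left',d@n)
E
python3 chk.py f1
```

```text
[0.4765 0.0085 0.0842] 14.876974798531105 [ 0.12 -0.09 -1.25] [0.044 0.018 0.022] 12.075
along 0.13477983643564878 tip past 0.009720163564351209 left 9.853117965212341e-05
```

View pics/s_f1.png

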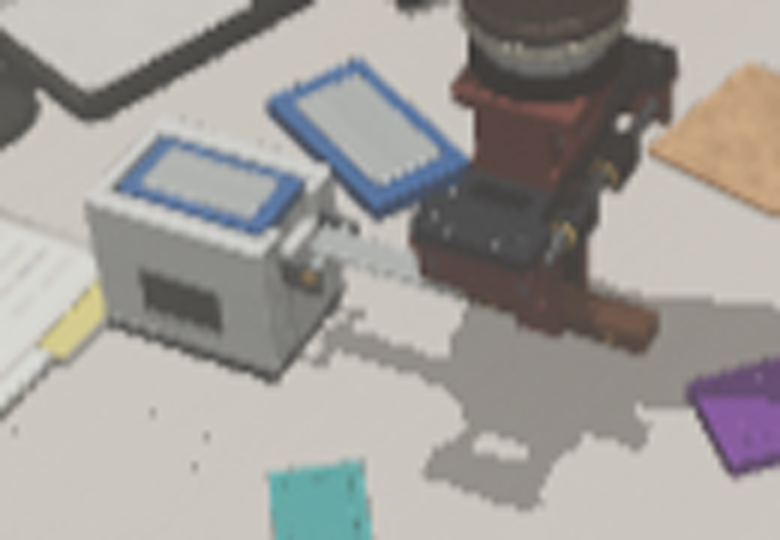

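View pics/t_f1.png

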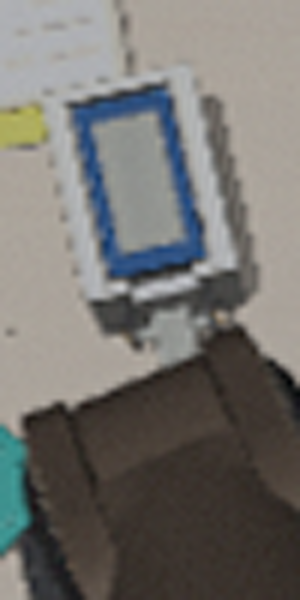

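View pics/w_f1.png

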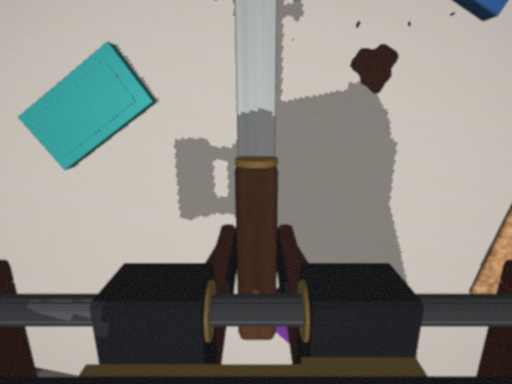

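>>> {"method": "carry_out", "body": {
  "xyz": [
    [0.001,0,0],
    [0,0,0],
    [0,0,0]
  ],
  "turn": [0,0,0]
}}

```text
time: 12.6
ee_pos: [0.4766, 0.0086, 0.0832]
eef_rot: [0.092, 0.701, 0.091, -0.701]
wrist_force: [-1.5, -1.3, 0.7]
opening: 0.247
```

>>> {"method": "carry_out", "body": {
  "xyz": [
    [0.0015,0,0],
    [0,0,0],
    [0,0,0]
  ],
  "turn": [0,0,0]
}}

```text
time: 12.98
ee_pos: [0.4766, 0.0087, 0.0817]
eef_rot: [0.092, 0.701, 0.092, -0.701]
wrist_force: [-1.3, -0.3, 2.4]
opening: 0.247
```

>>> {"method": "carry_out", "body": {
  "xyz": [
    [-0.0015,0,-0.006],
    [0,0,-0.007],
    [0,0,-0.006],
    [0,0,-0.005],
    [0,0,-0.002],
    [0,0,0],
    [0,0,0]
  ],
  "turn": [0,0,0,0,0,0,0]
}}

```text
time: 13.85
ee_pos: [0.5019, 0.0154, 0.0832]
eef_rot: [0.092, 0.701, 0.092, -0.701]
wrist_force: [0.1, 0.3, -0.3]
opening: 0.243
```

```bash
python3 chk.py g1
```

```text
[0.5019 0.0154 0.0832] 14.886550884159577 [ 0.06  0.26 -0.31] [ 0.095 -0.146 -0.008] 13.85
along 0.10844787853095955 tip past 0.03605212146904044 left -1.8410818621769755e-05
```

View pics/s_g1.png

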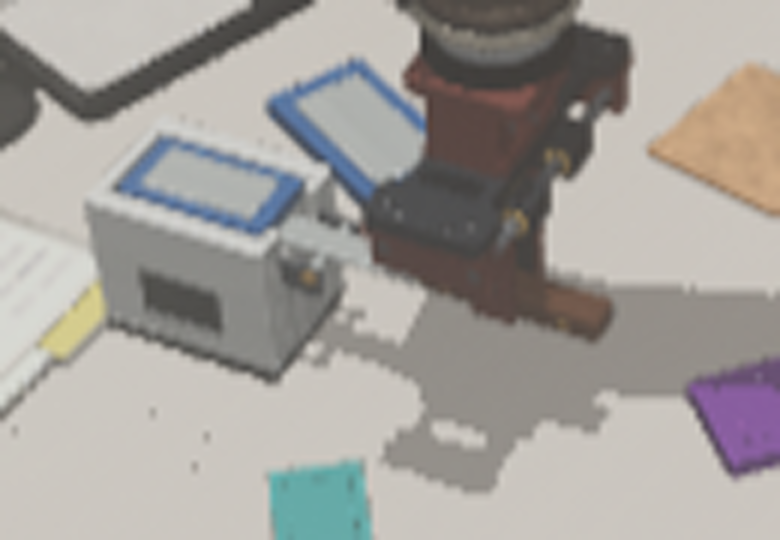

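View pics/t_g1.png

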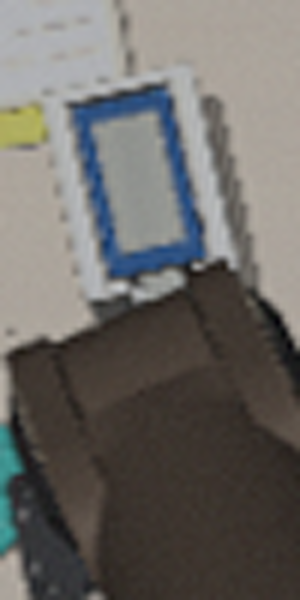

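View pics/w_g1.png

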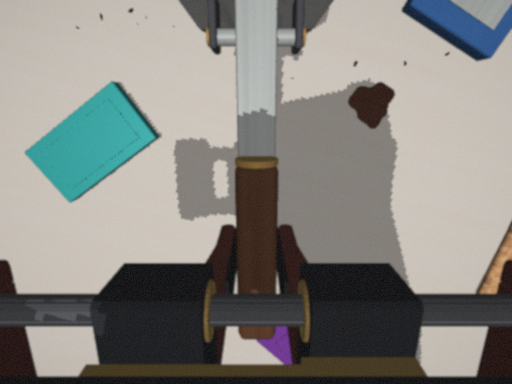

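>>> {"method": "carry_out", "body": {
  "xyz": [
    [0,0,-0.0015],
    [0,0,0],
    [0,0,-0.0015],
    [0,0,0],
    [0,0,0]
  ],
  "turn": [0,0,0,0,0]
}}

```text
time: 14.62
ee_pos: [0.5047, 0.016, 0.0831]
eef_rot: [0.092, 0.701, 0.092, -0.701]
wrist_force: [0.6, -0.9, 0.2]
opening: 0.248
```

>>> {"method": "carry_out", "body": {
  "xyz": [
    [0,0,-0.001],
    [0,0,-0.001],
    [0,0,0],
    [0,0,0]
  ],
  "turn": [0,0,0,0]
}}

```text
time: 15.12
ee_pos: [0.506, 0.0164, 0.083]
eef_rot: [-0.092, -0.701, -0.091, 0.701]
wrist_force: [-4.0, -1.2, 1.6]
opening: 0.246
```

>>> {"method": "carry_out", "body": {
  "xyz": [
    [0,0,0.001],
    [0.0037,0,0.0001],
    [0.0037,0,0.0001],
    [0.0037,0,0.0001],
    [0.0037,0,0.0001],
    [0.0037,0,0.0001],
    [0.0037,0,-0.0005],
    [0.0037,0,-0.0005],
    [0.0037,0,-0.0005],
    [0,0,0]
  ],
  "turn": [0,0,0,0,0,0,0,0,0,0],
  "squeeze": 35
}}

```text
time: 16.38
ee_pos: [0.5068, 0.0167, 0.0533]
eef_rot: [0.091, 0.701, 0.092, -0.701]
wrist_force: [-0.3, 0.1, 1.7]
opening: 0.251
```

```bash
python3 chk.py i1
```

```text
[0.5068 0.0167 0.0533] 14.884131827001873 [-0.33  0.05  1.69] [ 0.081 -0.103 -0.008] 16.375
along 0.10331626477319529 tip past 0.0411837352268047 left -5.1021865434507334e-05
```

View pics/s_i1.png

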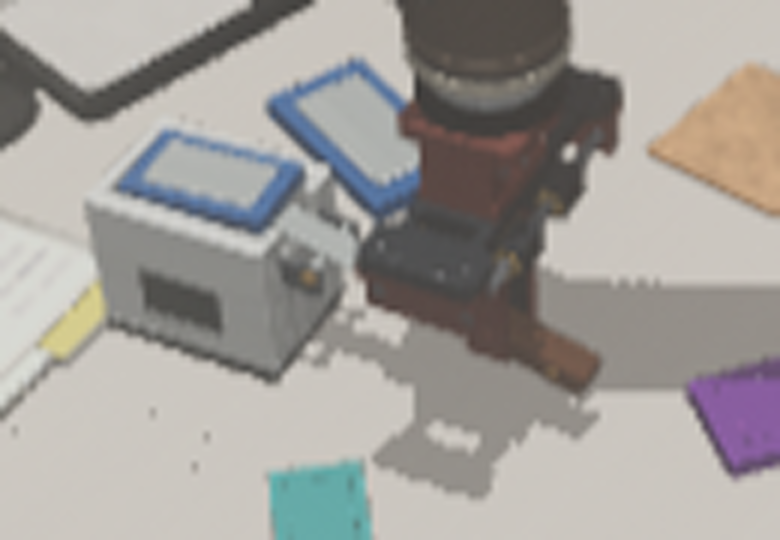

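View pics/w_i1.png

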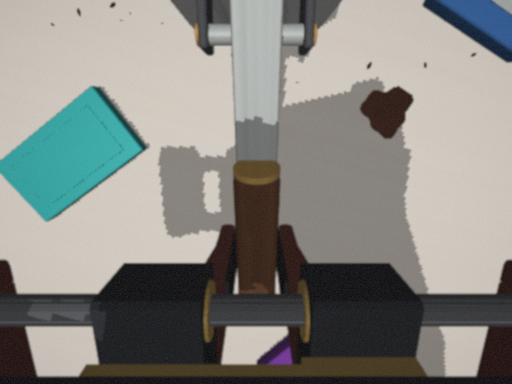

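>>> {"method": "carry_out", "body": {
  "xyz": [
    [0.0032,0,-0.0007],
    [0.0032,0,-0.0007],
    [0.0032,0,-0.0008],
    [0.0032,0,-0.0009],
    [0.0032,0,-0.0009],
    [0.0032,0,-0.001],
    [0,0,0],
    [0,0,0]
  ],
  "turn": [0,0,0,0,0,0,0,0]
}}

```text
time: 17.52
ee_pos: [0.5113, 0.0178, 0.0342]
eef_rot: [-0.092, -0.701, -0.092, 0.701]
wrist_force: [-1.3, 0.8, 0.2]
opening: 0.249
```

```bash
python3 chk.py i2
```

```text
[0.5113 0.0178 0.0342] 14.882723316020366 [-1.3   0.81  0.23] [0.06  0.046 0.065] 17.525
along 0.09876428867260369 tip past 0.0457357113273963 left 2.2841433384873473e-05
```

View pics/s_i2.png

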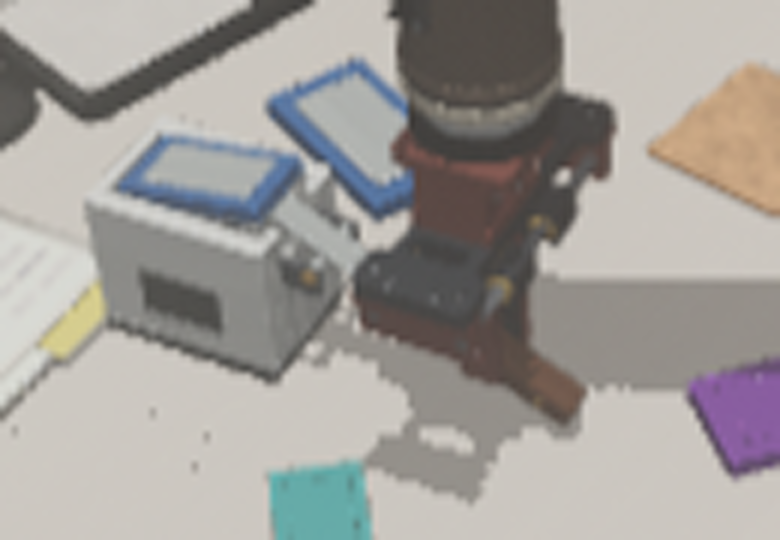

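>>> {"method": "carry_out", "body": {
  "xyz": [
    [0.0015,0,-0.0005],
    [0,0,0],
    [0.001,0,0.005],
    [0.001,0,0.005],
    [0.001,0,0.005],
    [0,0,0.008],
    [0,0,0.012],
    [-0.003,0,0.015],
    [-0.003,0,0.015],
    [0,0,0.01],
    [0,0,0]
  ],
  "turn": [0,0,0,0,0,0,0,0,0,0,0]
}}

```text
time: 19.05
ee_pos: [0.4387, -0.0018, 0.036]
eef_rot: [-0.092, -0.701, -0.091, 0.701]
wrist_force: [0.1, -0.1, -1.7]
opening: 0.252
```

```bash
python3 chk.py j1
```

```text
[ 0.4387 -0.0018  0.036 ] 14.852206985411588 [ 0.05 -0.11 -1.73] [ 0.01  -0.02   0.015] 19.05
along 0.17391892036909024 tip past -0.029418920369090246 left 0.0004232840812813823
```

View pics/s_j1.png

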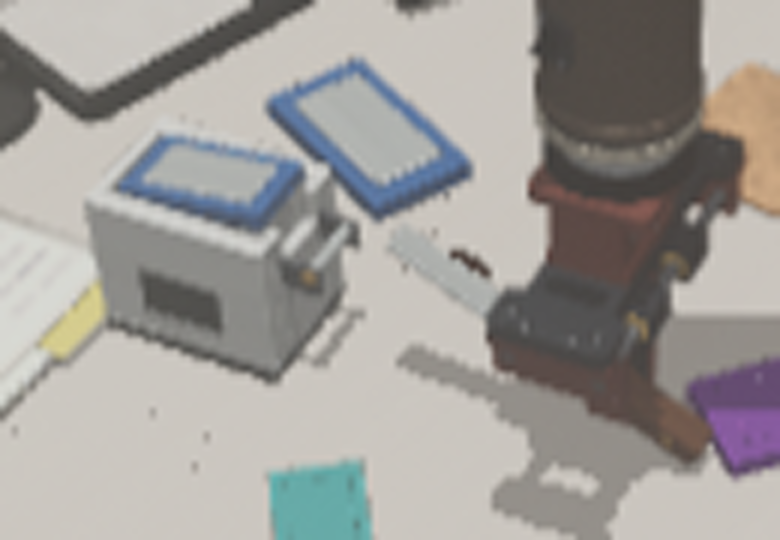

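View pics/w_j1.png

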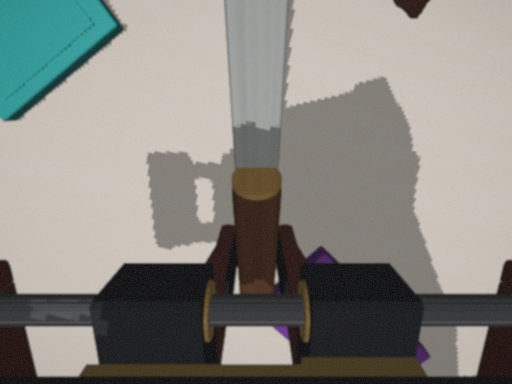

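```bash
python3 - <<'E'
from h import *
s=ctrl.read_state();C=cam('top');T=q2R(s['eef_rot']);p=s['ee_pos']
for nm,k in [('turq',[[358,322],[404,362],[328,445],[282,402]]),('purp',[[593,493],[718,573],[548,562]]),('crumb',[[597,290]])]:
    P=unproj(C,np.array(k)/4+[100,110],.011); d=(P-p)@T; print(nm,P[:,:2].round(3).tolist(),'tool right(y), fwd(-z)',np.c_[d[:,1],-d[:,2]].round(3).tolist())
E
```

```text
turq [[0.562, 0.138], [0.531, 0.1], [0.463, 0.158], [0.496, 0.196]] tool right(y), fwd(-z) [[-0.104, 0.154], [-0.075, 0.114], [-0.147, 0.063], [-0.176, 0.105]]
purp [[0.431, -0.054], [0.371, -0.154], [0.376, -0.02]] tool right(y), fwd(-z) [[0.049, -0.023], [0.13, -0.106], [0.002, -0.067]]
crumb [[0.594, -0.053]] tool right(y), fwd(-z) [[0.089, 0.136]]
```

>>> {"method": "carry_out", "body": {
  "xyz": [
    [0,-0.0125,-0.003],
    [0,-0.0125,-0.003],
    [0,0,0],
    [0.004,0,0],
    [0.004,0,0],
    [0.004,0,0],
    [0.004,0,0],
    [0.004,0,0],
    [0.004,0,0],
    [0.004,0,0],
    [0.0035,0,0],
    [0,0,0],
    [0,0,0]
  ],
  "turn": [0,0,0,0,0,0,0,0,0,0,0,0,0],
  "squeeze": 18
}}

```text
time: 20.82
ee_pos: [0.438, 0.0242, 0.0041]
eef_rot: [-0.092, -0.701, -0.091, 0.702]
wrist_force: [-0.7, 0.0, -0.4]
opening: 0.248
```

```bash
python3 chk.py k1
```

```text
[0.438  0.0242 0.0041] 14.877524020671572 [-0.65  0.04 -0.44] [-0.044  0.117 -0.034] 20.825
along 0.16791964201154166 tip past -0.023419642011541675 left -0.024955077364315105
```

View pics/s_k1.png

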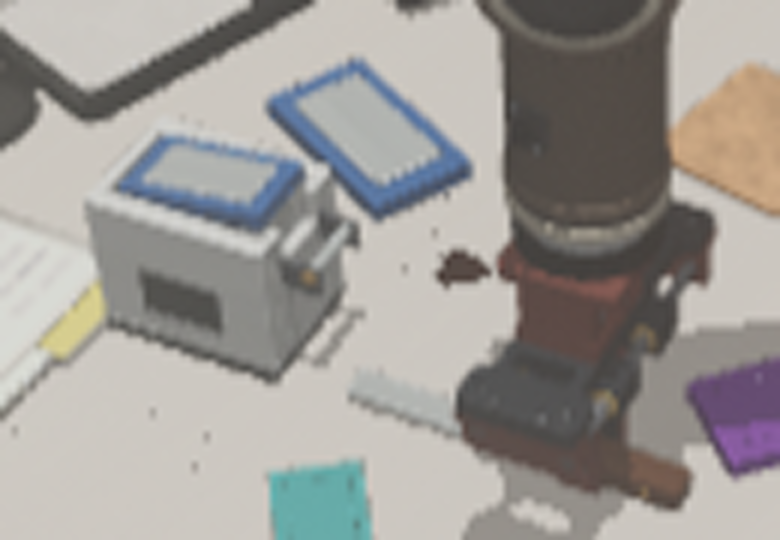

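View pics/w_k1.png

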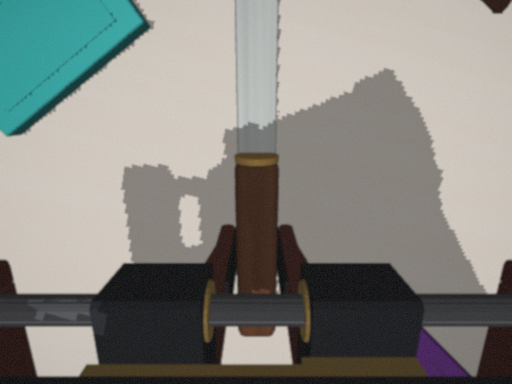

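>>> {"method": "carry_out", "body": {
  "xyz": [
    [0.0005,0,0],
    [0,0,0],
    [0,0,0],
    [0,0,0],
    [-0.02,0,0],
    [-0.04,0,0],
    [-0.05,0,0],
    [-0.05,0,0],
    [-0.05,0,-0.03],
    [0,0,-0.04],
    [0,0.01,-0.045],
    [0,0,0],
    [0,0,0]
  ],
  "turn": [0,0,0,0,0,0,0,0,0,0,0,0,0],
  "fingers": 0.05
}}

```text
time: 22.6
ee_pos: [0.5515, 0.0445, 0.2133]
eef_rot: [-0.092, -0.701, -0.092, 0.702]
wrist_force: [-0.0, -0.6, -0.6]
opening: 0.57
```

```bash
python3 - <<'E'
from h import *
import pickle
s,im=snap('wrist','l1'); print(s['ee_pos'],s['qvel'].round(3),s['joint_pos'].round(2))
pickle.dump((s,im),open('l1.pkl','wb'))
for d in viewer.silhouettes('wrist','lid')[:3]: print(d['p'],d['box'])
E
```

```text
[0.55145877 0.04450637 0.21329383] [ 0.008 -0.02  -0.005  0.014 -0.    -0.002  0.001] [ 0.36  0.38 -0.68  1.75  0.27  1.11 -1.72]
0.94 [126.1, 137.0, 205.1, 209.6]
0.83 [248.4, 2.9, 313.0, 99.9]
0.59 [360.5, 0.0, 481.0, 128.9]
```

View pics/l1.png

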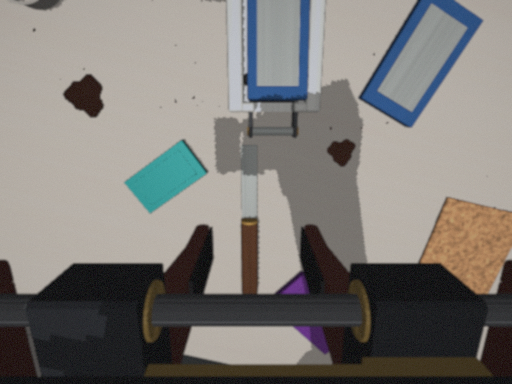

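>>> {"method": "carry_out", "body": {
  "xyz": [
    [0,0.005,-0.018],
    [0,0.005,-0.018],
    [0,0.005,-0.019],
    [0,0,0],
    [0,0,0]
  ],
  "turn": [0,0,0,0,0],
  "fingers": 0.072
}}

```text
time: 23.32
ee_pos: [0.6084, 0.044, 0.214]
eef_rot: [-0.092, -0.701, -0.092, 0.701]
wrist_force: [-0.8, -0.9, -0.2]
opening: 0.82
```

```bash
python3 - <<'E'
from h import *
import pickle
s,im=snap('wrist','l2'); print(s['ee_pos'],s['qvel'].round(3),s['joint_pos'].round(2))
pickle.dump((s,im),open('l2.pkl','wb'))
a=pickle.load(open('l1.pkl','rb'))[1][0:140,210:350]
cv2.imwrite('pics/l1c.png',cv2.resize(a,None,fx=4,fy=4,interpolation=cv2.INTER_CUBIC)[...,::-1])
a=im[0:210,180:330]
cv2.imwrite('pics/l2c.png',cv2.resize(a,None,fx=2.8,fy=2.8,interpolation=cv2.INTER_CUBIC)[...,::-1])
E
```

```text
[0.60841389 0.04396634 0.21397149] [-0.002 -0.003 -0.002  0.     0.001 -0.     0.001] [ 0.32  0.48 -0.66  1.61  0.31  1.16 -1.72]
```

View pics/l1c.png

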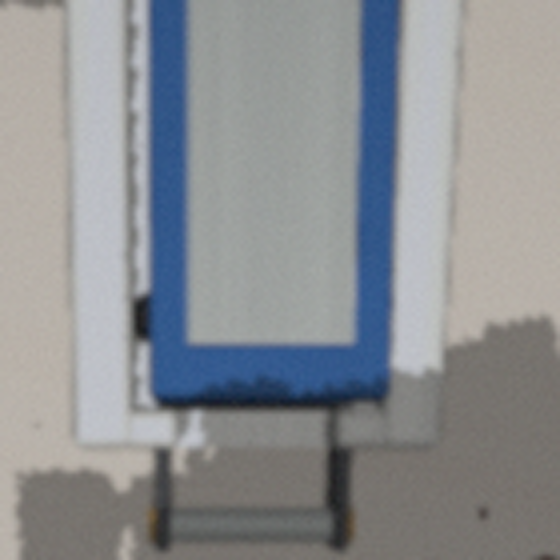

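View pics/l2c.png

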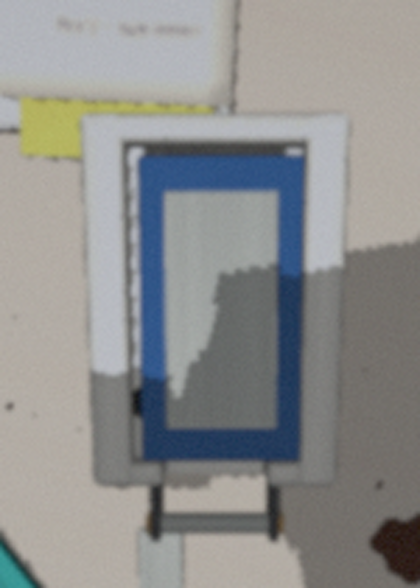

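```bash
python3 - <<'E'
from h import *
import pickle
s1=pickle.load(open('l1.pkl','rb'))[0];s2=pickle.load(open('l2.pkl','rb'))[0];C1=cam('wrist',s1);C2=cam('wrist',s2)
p1=lambda u,v:(210+u/4,v/4); p2=lambda u,v:(180+u/2.8,v/2.8)
for nm,a,b in [('L',(153,402),(144,461)),('R',(388,402),(299,461)),('rimL',(78,445),(97,486)),('rimR',(436,445),(333,485)),('panelL',(186,345),(163,429)),('panelR',(357,345),(277,429))]:
    x,e=tri([(C1,p1(*a)),(C2,p2(*b))]);print(nm,x.round(4),np.round(e,4))
P=unproj(C2,[p2(144,461),p2(299,461)],.1095);Q=unproj(C2,[p2(140,155),p2(305,152)],.0995)
print(P,Q,np.linalg.norm(P[0]-P[1]),np.linalg.norm(Q[0]-Q[1]))
f=(Q.mean(0)-P.mean(0));print('yaw',np.degrees(np.arctan2(f[1],f[0])),np.linalg.norm(f)); 
for a,b in((P[0],Q[0]),(P[1],Q[1])): d=b-a;print(np.degrees(np.arctan2(d[1],d[0])))
f=f[:2]/np.linalg.norm(f[:2]);g=P.mean(0)[:2]+f*.018
T=q2R(s2['eef_rot']);d=(np.r_[g,.102]-s2['ee_pos'])@T;print('grip',g,'tool delta',d.round(4))
E
```

```text
L [0.6271 0.0719 0.1049] [0.0001 0.0001]
R [0.6399 0.024  0.1049] [0.0001 0.0001]
rimL [0.6144 0.0852 0.1013] [0.0002 0.0002]
rimR [0.6344 0.0103 0.0999] [0.0001 0.0001]
panelL [0.6396 0.0682 0.1108] [0.0003 0.0003]
panelR [0.6486 0.0342 0.1102] [0.0001 0.0001]
[[0.6280193  0.0718343  0.1095    ]
 [0.6406363  0.02472456 0.1095    ]] [[0.71509358 0.09510236 0.0995    ]
 [0.72853748 0.04800236 0.0995    ]] 0.048770025989360755 0.04898110045629994
yaw 14.896480569964123 0.09108090795839335
14.96105787610576
14.832472556412016
grip [0.65172286 0.05290675] tool delta [ 0.112   0.0025 -0.0442]
```

>>> {"method": "carry_out", "body": {
  "xyz": [
    [0,0.0025,-0.022],
    [0.02,0,-0.022],
    [0.03,0,0],
    [0.03,0,0],
    [0.02,0,0],
    [0.008,0,0],
    [0.003,0,0],
    [0,0,0],
    [0,0,0]
  ],
  "turn": [0,0,0,0,0,0,0,0,0]
}}

```text
time: 24.5
ee_pos: [0.6531, 0.0529, 0.1038]
eef_rot: [0.092, 0.702, 0.091, -0.701]
wrist_force: [-0.8, -0.3, 0.3]
opening: 0.823
```

```bash
python3 chk.py m1
```

```text
[0.6531 0.0529 0.1038] 14.87542577198715 [-0.8  -0.26  0.32] [ 0.011 -0.013  0.056] 24.5
along -0.047341146000839766 tip past 0.19184114600083976 left 0.00257486745776239
```

View pics/s_m1.png

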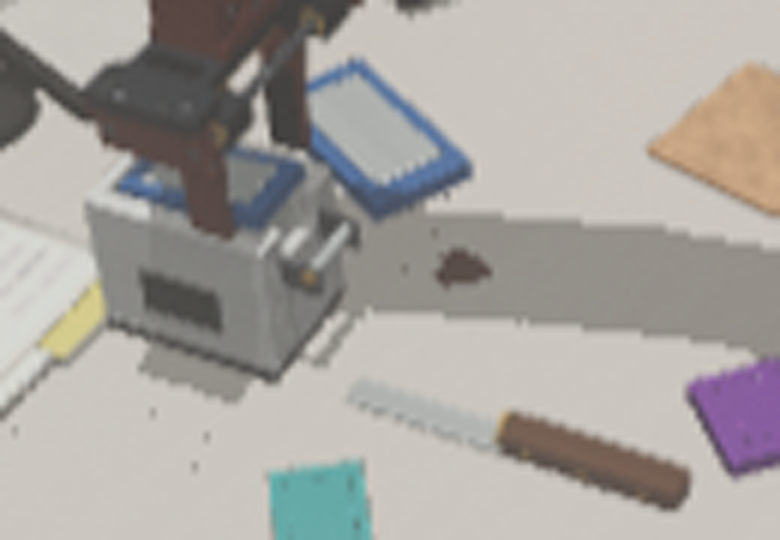

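View pics/w_m1.png

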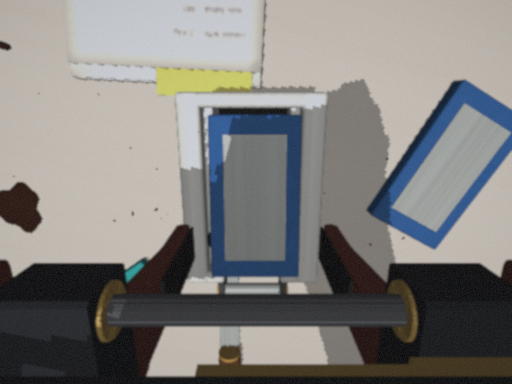

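>>> {"method": "carry_out", "body": {
  "xyz": [
    [0.001,0,0],
    [0,0,0],
    [0,0,0],
    [0,0,0],
    [0,0,0]
  ],
  "turn": [0,0,0,0,0],
  "fingers": 0.0,
  "squeeze": 30
}}

```text
time: 25.28
ee_pos: [0.6524, 0.0535, 0.1018]
eef_rot: [-0.091, -0.701, -0.092, 0.701]
wrist_force: [-1.1, 3.7, 0.6]
opening: 0.565
```

>>> {"method": "carry_out", "body": {
  "xyz": [
    [-0.004,0,0],
    [-0.006,0,0],
    [-0.01,0,0],
    [-0.02,0,0],
    [-0.02,0,0],
    [0,0,0]
  ],
  "turn": [0,0,0,0,0,0]
}}

```text
time: 26.02
ee_pos: [0.6541, 0.0528, 0.1648]
eef_rot: [0.092, 0.703, 0.091, -0.7]
wrist_force: [0.4, -0.5, -0.6]
opening: 0.564
```

```bash
python3 chk.py n1
```

```text
[0.6541 0.0528 0.1648] 14.847802322436854 [ 0.39 -0.54 -0.58] [ 0.071  0.088 -0.001] 26.025
along -0.04828900729899714 tip past 0.19278900729899712 left 0.002862334053203566
```

View pics/s_n1.png

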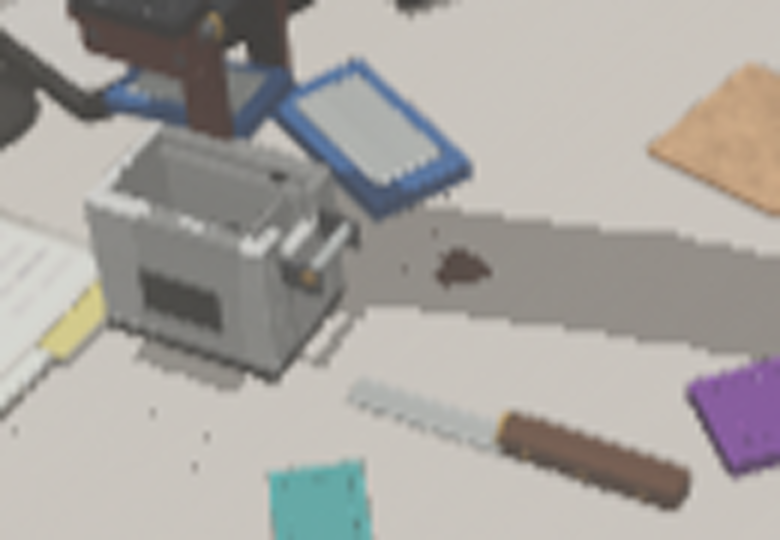

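View pics/w_n1.png

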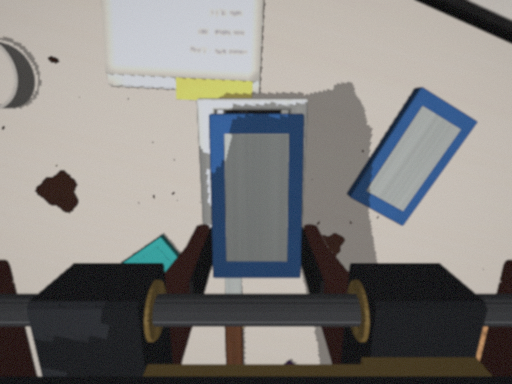

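```bash
python3 - <<'E'
from h import *
import pickle
s=pickle.load(open('c4.pkl','rb'))[0];C=cam('wrist',s)
P=unproj(C,[(400,138),(483,157),(440,258),(362,243)],.006);print(P.round(4),P.mean(0))
for a,b in((3,0),(2,1)): d=P[b]-P[a];print(np.linalg.norm(d),np.degrees(np.arctan2(d[1],d[0])))
s=ctrl.read_state();print(s['ee_pos'],q2R(s['eef_rot']).round(3),s['joint_pos'].round(2))
E
```

```text
[[ 0.58   -0.2003  0.006 ]
 [ 0.5831 -0.3031  0.006 ]
 [ 0.4486 -0.3071  0.006 ]
 [ 0.4439 -0.2021  0.006 ]] [ 0.51388635 -0.25315101  0.006     ]
0.13609225854458157 0.7545670583684102
0.13455984277786542 1.6833884347117583
[0.65238317 0.05248668 0.16158265] [[-0.     0.257 -0.967]
 [-0.    -0.967 -0.257]
 [-1.     0.     0.   ]] [ 0.26  0.59 -0.62  1.55  0.37  1.11 -1.76]
```

>>> {"method": "carry_out", "body": {
  "xyz": [
    [-0.02,0,0],
    [-0.01,0,0],
    [0,0.0303,0.0172],
    [0,0.0303,0.0172],
    [0,0.0303,0.0172],
    [0,0.0303,0.0172],
    [0,0.0303,0.0172],
    [0,0.0303,0.0172],
    [0,0.0303,0.0172],
    [0,0.0303,0.0172],
    [0,0.0303,0.0172],
    [0,0.0303,0.0172],
    [0.02,0,0],
    [0.03,0,0],
    [0.03,0,0],
    [0.02,0,0],
    [0,0,0],
    [0,0,0]
  ],
  "turn": [6.95,6.95,0,0,0,0,0,0,0,0,0,0,0,0,0,0,0,0]
}}

```text
time: 28.42
ee_pos: [0.4861, -0.2531, 0.0922]
eef_rot: [0.006, 0.707, 0.006, -0.707]
wrist_force: [0.4, 0.1, -1.2]
opening: 0.562
```

```bash
python3 - <<'E'
from h import *
s,im=snap('wrist','o1');st,_=snap('scene','o1s',(220,130,370,260),5);print(s['ee_pos'],q2R(s['eef_rot']).round(3),s['wrist_force'],s['opening'])
E
```

```text
[ 0.48610816 -0.25306857  0.09224384] [[ 0.     0.017 -1.   ]
 [ 0.    -1.    -0.017]
 [-1.    -0.    -0.   ]] [ 0.36193326  0.08911884 -1.23037249] 0.5623990373577843
```

View pics/o1.png

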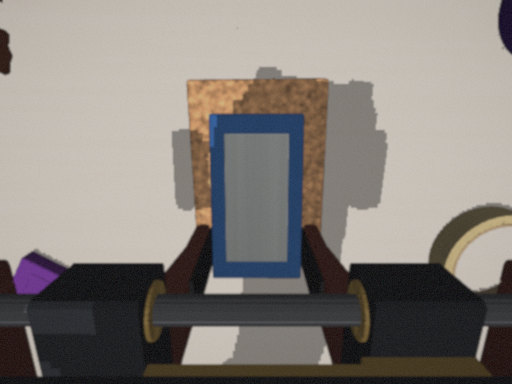

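View pics/o1s.png

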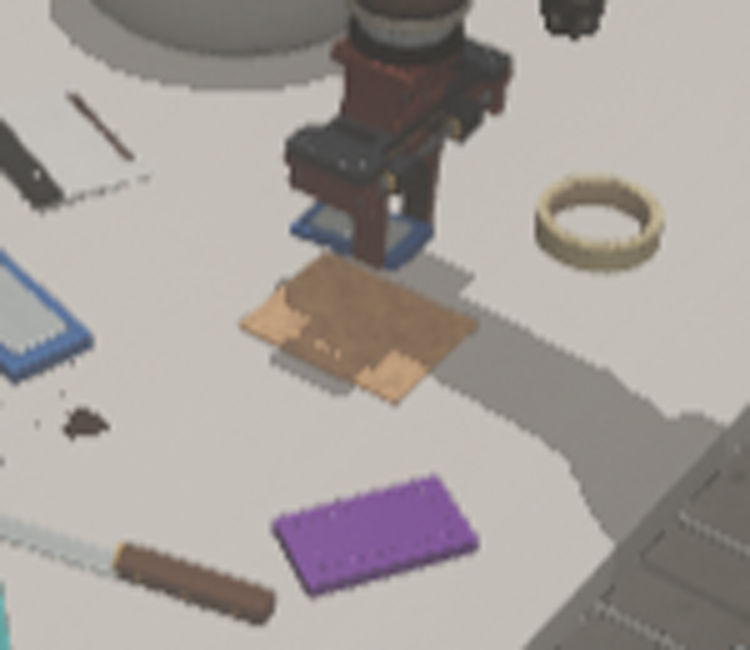

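>>> {"method": "carry_out", "body": {
  "xyz": [
    [0.02,0,0],
    [0.03,0,0],
    [0.018,0,0],
    [0.004,0,0],
    [0.004,0,0],
    [0.003,0,0],
    [0.002,0,0],
    [0,0,0],
    [0,0,0]
  ],
  "turn": [0,0,0,0,0,0,0,0,0],
  "squeeze": 15
}}

```text
time: 29.65
ee_pos: [0.4861, -0.2533, 0.0111]
eef_rot: [0.006, 0.707, 0.006, -0.707]
wrist_force: [-1.1, -0.8, 1.7]
opening: 0.568
```

```bash
python3 - <<'E'
from h import *
s,im=snap('wrist','q1');st,_=snap('scene','q1s',(220,130,370,260),5);print(s['ee_pos'],s['wrist_force'],s['opening'])
E
```

```text
[ 0.48606424 -0.25331108  0.01109766] [-1.14075265 -0.82416665  1.70806685] 0.5683434412333924
```

View pics/q1s.png

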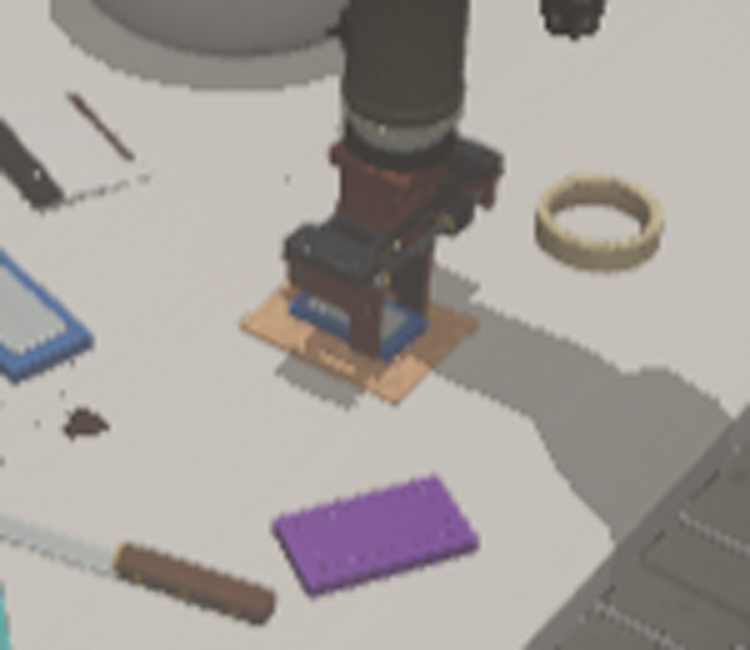

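Force shows contact and the lid lies on the mat. I'll release it and rise.

>>> {"method": "carry_out", "body": {
  "xyz": [
    [0.0005,0,0],
    [0,0,0],
    [0,0,0],
    [-0.01,0,0],
    [-0.03,0,0],
    [-0.05,0,0],
    [-0.05,0,0],
    [-0.04,0,0.02],
    [0,0,0.03],
    [0,0,0],
    [0,0,0]
  ],
  "turn": [0,0,0,0,0,0,0,0,0,0,0],
  "fingers": 0.075
}}

```text
time: 31.12
ee_pos: [0.4363, -0.254, 0.1908]
eef_rot: [0.006, 0.707, 0.006, -0.707]
wrist_force: [0.6, -0.1, -0.6]
opening: 0.854
```

```bash
python3 - <<'E'
from h import *
s,im=snap('wrist','r1');st,_=snap('scene','r1s');snap('top','r1t');print(s['ee_pos'],s['wrist_force'],s['opening'],s['time'])
for n in ['top','scene']:
    C=cam(n)
    for t,z in [('mug',.045),('tape',.0125),('ring_cutter',.014)]:
        for d in viewer.silhouettes(n,t)[:1]:
            (cx,cy),_,_=cv2.minAreaRect(cv2.findNonZero(d['mask'].astype(np.uint8))); print(n,t,round(d['p'],2),round(cx,1),round(cy,1),unproj(C,[cx,cy],z).round(3))
E
```

```text
[ 0.43628032 -0.25397845  0.19080477] [ 0.62231125 -0.10306177 -0.57997129] 0.8543938951725888 31.125
top mug 0.6 381.8 171.3 [[ 0.636 -0.471  0.045]]
top tape 0.62 382.2 237.5 [[ 0.429 -0.479  0.012]]
top ring_cutter 0.41 213.6 153.9 [[0.684 0.066 0.014]]
scene mug 0.52 293.8 154.3 [[ 0.623 -0.419  0.045]]
scene tape 0.52 339.5 173.5 [[ 0.437 -0.464  0.012]]
```

View pics/r1.png

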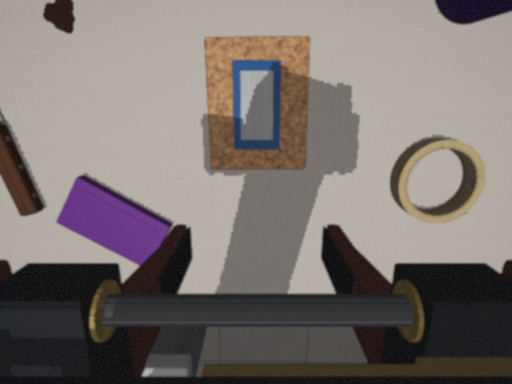

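View pics/r1s.png

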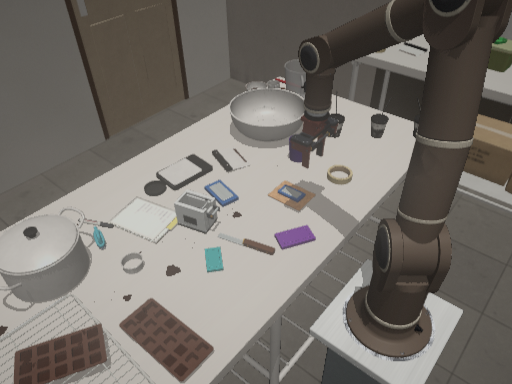

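View pics/r1t.png

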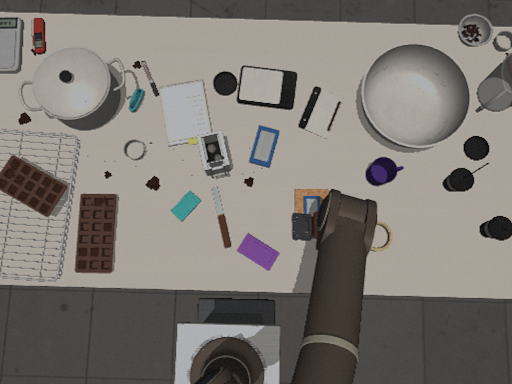

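```bash
python3 -c "
from workcell import finish_job
print(finish_job())"
```

```text
the job is handed in; nothing more can be done
None
```

The blue lid is off the caddy and lies flat on the cork mat, the pry bar lies flat on the table, and I handed the job in at about 31 s.

**Levering:** I gripped the bar by its handle and pushed the blade level into the notch until I felt the stop rib (about 4 N). I then backed off 1 mm and pressed the handle down to a lean of roughly 27°. The lid's front popped up and stayed up after I pulled the bar out; its top measured about 0.110 m high there.

**Laying down:** I put the bar down flat between the turquoise and purple look-alikes. Then I gripped the lid by its sides at the raised front, lifted it straight out and lowered it onto the middle of the mat.

**Last checks:**
- The lid lies flat inside the mat, in the wrist view at columns 233–280, rows 60–150. The gripper is open and clear of everything.
- The mug (top view) and the tape (scene view) match their starting positions within about 3 mm.
- **Disagreements:** the network misplaced the ring cutter on the caddy in the last top view, and the arm partly hid the tape there and the mug in the scene view. In the top picture the ring cutter is at its old pixels (135, 150).
- All wrist force readings I saw stayed under 5 N. They were taken between moves, not throughout.

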